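# Raise the telescoping bench lamp and hold it up

## Robot

A 6-joint arm with a two-finger parallel gripper is mounted at the origin on the work surface. World frame = base frame: x ahead of the robot, y to its left, z up, the work surface at z = 0. Lengths are in m, angles in rad, forces in N, time in s.
With the tool pointing down it reaches from about 0.225 to 0.725 m from the base axis. Payload 3.1 kg.
Tool frame: the origin (TCP) lies midway between the tips of the shut fingers; the grasp point (between the pads) lies 19 mm behind it; z points along the fingers, y is the line along which they close (so a half turn about z gives the same grasp; the last joint's range is limited). The gripper opens to 85 mm and grips with 20 to 120 N. Pads are 22 mm wide; open, the fingers measure 114 mm over their backs; the gripper's body (76 mm by 85 mm) begins 54 mm behind the grasp point. The pads swing forward as they close: fully open they stand 13 mm farther back than shut.
Start: joints at [-1.229, 0.048, 0.099, 1.622, 0, 1.443], TCP at [0.238, -0.468, 0.197] pointing down, gripper open.
Joint ranges: [-2.91, 2.91], [-0.99, 1.94], [-1.21, 1.42], [-2.12, 2.29], [-1.49, 1.47], [-3.14, 3.14]. Speed limits (rad/s): [2.79, 2.79, 3.14, 3.14, 3.14, 3.14].

## Interface

Orientations are given as a 3x3 rotation matrix whose columns are the frame's x, y, z axes.
In Python, from station import ctrl gives the robot as it stands. The module is installed in compiled form; this text tells all that it offers.
- The arm moves only by the shell command python3 -m handwheel 'ROWS' [FORCE]. ROWS is JSON, one flat list of numbers, 7 for each row, row after row: the turn, a rotation vector about the tool's x, y, z in degrees, then the shift along the tool's x, y, z in m, then the closure, from -1 (fully open) to 1 (shut). A call has 1 to 10 rows; each row is the pose to reach, as a shift and turn from the pose commanded when the call began, along the tool's axes at that moment; what a row does not reach only later rows make up. A row lasts 1/8 s, in which the tool goes at most 62.5 mm and 10.7 degrees, less where a joint would pass 70% of its speed; a pose out of reach is approached as far as the arm can. A call with a gripper value outside its range is refused whole. The fingers move at their own pace and stop on an object; FORCE is the grip in N (left out, the last holds). Time passes only in rows, so rows that repeat a pose let the fingers close. It gives the time, the measured TCP pose, the force, the opening and the grip force at its end, in the units of the state.
- ctrl.observe(): the state, without advancing time (a new reading comes with each control period).
- ctrl.grab_frame(name): name is "scene" or "top"; returns a dict with "image" (384x512x3 uint8, red, green, blue), "range_z" (384x512 float32, m along the optical axis (not along the pixel's ray), 0 where there is no reading), "K" (3x3 intrinsics, pixels), "D" ([k1, k2, p1, p2, k3] as OpenCV has them; the pictures are not rectified), "T" (4x4, takes a point from camera to world coordinates). Camera axes: x right, y down, z forward; pixel columns grow to the right and rows downward; lengths in m; the calibration is good to about 2 mm. A picture is of the moment at which its call begins.
- ctrl.close_job(): hands the job in; it is judged then, once.
The state is a dict: "t": time; "joints": joint angles; "qd": joint speeds; "joint_torque": joint torques, N m; "eef_pos": TCP position; "eef_rot": TCP orientation; "contact_force": force on the tool from outside, world axes, zero at the start; "ft_torque": the same for the moment, N m; "opening": finger opening in m; "finger_force": force on a finger pad.
Only numpy, scipy, OpenCV 4.12 (cv2) and the standard library are available. Lean on these libraries where they do the work, as an engineer would, in place of code of your own. Each camera call takes 0.05 s, during which the arm holds its last target. There are 200 camera calls.

## Task

To light the whole work mat, press the round release button on the lamp's foot all the way in, then take the grey knob on top of the lamp and pull the column straight up, past its first stop to its second stop. The column is sprung and sinks if let go, so finish while still holding the knob with the lamp at full height, its foot standing flat on the bench where it was and not lifted, and leave the tray, bottles and spool around it alone.

Things in the scene. Friction and masses are not known exactly. Their poses are not given: they have to be found in the camera images.
- lamp: Bench lamp on a heavy loose foot: a white slab 220 long (its x) x 100 wide (y) x 30 mm high, about 2.6 kg, standing free. Origin: centre of its underside; z up. The release button is at x = -75 mm, y = 0; the telescoping column at x = +45 mm, y = 0, a 26 mm aluminium tube up to 130 mm with a 40 mm collar at its foot. More than about 20 N of upward pull at the knob can lift the foot.
- lamp_bar_end (a point): Far end of the top of the white light bar (170 x 34 x 14 mm) which the column carries. It reaches along the foot's +x, away from the button, from x = +25 to +195 mm; underside 146 mm, top 160 mm above the bench when collapsed; it rises with the column.
- lamp_button_top (a point): Centre of the top of the round white release button, 28 mm in diameter, which stands 12 mm proud of the foot's top (42 mm above the bench) before it is pressed. The nearest tall part, the column, is 120 mm away.
- lamp_button (a joint): Travel of the release button, m: 0 = out, 0.008 = fully in, where it is still 4 mm proud. It takes about 4 N, is pressed straight down and stays in. While it is out, a bolt locks the column down; pressed in by more than 6 mm it frees the column.
- lamp_knob_grip (a point): Grip point of the knob, on its axis: an upright grey cylinder 26 mm in diameter and 40 mm high, standing on the light bar above the column (bottom 160 mm, top 200 mm above the bench when collapsed). This point is 25 mm above the bar's top (185 mm above the bench when collapsed) and rises with the column, by 140 mm in all.
- lamp_knob: The same knob, which swivels on the column; origin at the centre of its underside, on the light bar; z up along the column.
- lamp_upper (a joint): How far the thin upper tube (with bar and knob) stands out of the lower tube, m: 0 = collapsed, 0.07 = its end stop. It is the lighter one and comes out first, at a pull of about 5 N in all: its end is the first stop.
- lamp_lower (a joint): How far the lower tube stands out of the fixed tube, m: 0 = collapsed, 0.07 = its end stop. It follows after the first stop, at a pull of about 8 to 10 N in all: its end is the second stop, full height, beyond which the pull rises steeply. Both tubes are sprung and sink back when let go.
- bead_tray: Bystander: flat clear tray with compartments, 110 x 75 x 20 mm; origin at the centre of its underside.
- water_bottle: Bystander: upright bottle, 56 mm in diameter, 160 mm high; origin at the centre of its underside.
- glue_bottle: Bystander: upright white bottle, 38 mm in diameter, 110 mm high; origin at the centre of its underside.
- thread_spool: Bystander: upright spool of thread, 48 mm in diameter, 60 mm high; origin at the centre of its underside.

How it is judged:
On the way, in this order (a step that is already met when the one before it is completed fails the run):
1. the release button is pressed in, the column still down (value of joint lamp_button above 0.006 m and value of joint lamp_upper below 0.02 m), for 0.1 s.
2. the column is pulled out by the knob to its first stop (value of joint lamp_upper above 0.063 m and contact force between the fingers and lamp_knob above 1 N), for 0.1 s.
3. the column is pulled out by the knob to its second stop (all of step 2 and value of joint lamp_lower above 0.063 m), for 0.2 s.
At the end, for the whole second after the job is handed in: Button in (over 6 mm); both tubes out to within 7 mm of their end stops (each over 63 of 70 mm); the gripper's fingers hold the knob, at rest; the foot stands flat on the bench (less than 6 mm up, less than 0.05 rad tilted) within 40 mm of where it was (value of joint each of lamp_upper, lamp_lower above 0.063 m and value of joint lamp_button above 0.006 m and contact force between the fingers and lamp_knob above 2 N and linear speed of lamp_knob below 0.03 m/s and height (world z) of lamp below 0.006 m and angle between lamp's own z axis and vertical below 0.05 rad and distance of lamp from where it was at the start of the episode below 0.04 m); the arm keeps its last pose, push and grip.
It fails at once if the lamp's foot is lifted off the bench or tipped (height (world z) of lamp above 0.015 m or angle between lamp's own z axis and vertical above 0.12 rad).
It fails at once if the bead tray is moved by more than 30 mm (distance of bead_tray from where it was at the start of the episode above 0.03 m).
It fails at once if the water bottle is moved by more than 30 mm (distance of water_bottle from where it was at the start of the episode above 0.03 m).
It fails at once if the glue bottle is moved by more than 30 mm (distance of glue_bottle from where it was at the start of the episode above 0.03 m).
It fails at once if the thread spool is moved by more than 30 mm (distance of thread_spool from where it was at the start of the episode above 0.03 m).
It also fails if it takes over 48 s, if anything falls off the work surface, if the arm or the gripper's body presses on something with over 40 N, if the wrist force passes 120 N, or if a joint passes its speed limit or range.

## Working session

There is one attempt and no reset: what is moved stays moved. The work goes in short steps, Python scripts to look and compute and a shell command to move; the robot and the scene stay as the last step left them, time stands still between calls to the robot, and variables do not carry over. Pictures are saved under pics/ and viewed, at most 10 in all, crops included, and the job is handed in when it is done.

```bash
mkdir -p pics; cat > h.py <<'E'
import numpy as np,cv2
from station import ctrl
def grab(n,png=None):
    f=ctrl.grab_frame(n)
    if png: cv2.imwrite('pics/'+png,f['image'][:,:,::-1])
    return f
def cloud(f):
    K,D,T=map(np.array,(f['K'],f['D'],f['T'])); h,w=f['range_z'].shape
    uv=np.stack(np.meshgrid(np.arange(w),np.arange(h)),-1).reshape(-1,1,2).astype(float)
    p=cv2.undistortPoints(uv,K,D).reshape(-1,2); z=f['range_z'].reshape(-1,1)
    P=np.hstack([p*z,z])@T[:3,:3].T+T[:3,3]; P[z[:,0]==0]=np.nan
    return P.reshape(h,w,3)
E
python3 - <<'E'
from h import *
for n in('top','scene'):
    f=grab(n,n+'0.png'); np.save(n+'.npy',cloud(f)); print(n,f['T'][:3,3])
s=ctrl.observe(); print(s['t'],s['eef_pos'],s['eef_rot'],s['contact_force'],s['opening'])
E
```

```text
top [0.40111575 0.01494328 1.01247439]
scene [ 1.03141511 -0.49086125  0.72984486]
0.1 [ 0.23744804 -0.46754839  0.19632967] [[ 8.91663445e-01  4.52698362e-01 -7.02361812e-04]
 [ 4.52698823e-01 -8.91661265e-01  1.99107054e-03]
 [ 2.75085549e-04 -2.09332318e-03 -9.99997771e-01]] [-0.71488635 -0.10717175  0.20761602] 0.08521839469029457
```

View pics/top0.png

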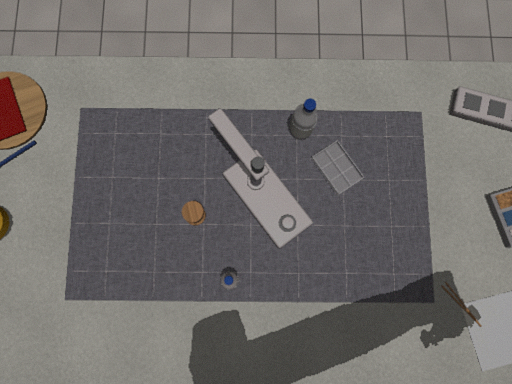

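View pics/scene0.png

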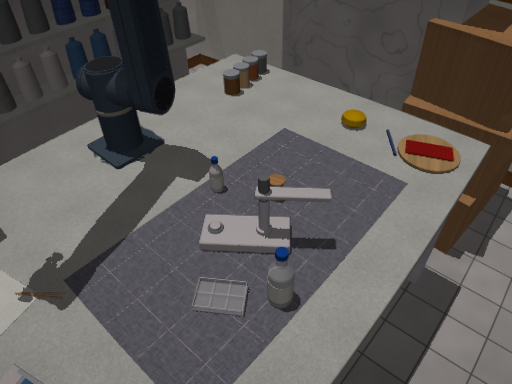

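The top view shows the button at about (288,223), the knob top at about (258,163) and the bar end at about (217,116). The water bottle is at (304,120), the tray at (338,167), the spool at (193,212) and the glue bottle at (229,281).

```bash
python3 - <<'E'
from h import *
P=np.load('top.npy'); S=np.load('scene.npy')
def med(P,u,v,r=2): return np.nanmedian(P[v-r:v+r+1,u-r:u+r+1].reshape(-1,3),0).round(4)
for n,u,v in(('button',288,223),('knob',258,161),('barend',219,118),('bottle',310,104),('tray',338,167),('spool',193,212),('glue',229,281),('foot',265,205),('mat',150,250)): print(n,med(P,u,v))
Q=P[95:255,200:320].reshape(-1,3)
def comp(lo,hi,Q=Q):
    q=Q[(Q[:,2]>lo)&(Q[:,2]<hi)]; return q
k=comp(.193,.215); k=k[np.hypot(*(k[:,:2]-med(P,258,161)[:2]).T)<.03]; print('knobtop',len(k),np.mean(k,0),(k.min(0)+k.max(0))/2,np.ptp(k,0))
b=comp(.036,.05); b=b[np.hypot(*(b[:,:2]-med(P,288,223)[:2]).T)<.03]; print('button',len(b),np.mean(b,0),(b.min(0)+b.max(0))/2,np.ptp(b,0))
for n,lo,hi in(('foot',.02,.036),('bar',.15,.17)):
    q=comp(lo,hi); c=med(P,270,200)[:2]; q=q[np.hypot(*(q[:,:2]-c).T)<.25]; 
    r=cv2.minAreaRect(q[:,:2].astype(np.float32)*1000); print(n,len(q),r)
d=k.mean(0)-b.mean(0); print('yaw',np.degrees(np.arctan2(d[1],d[0])),np.hypot(*d[:2]))
# scene-based check
k2=S.reshape(-1,3); m=(np.abs(k2[:,2]-.185)<.02)&(np.hypot(*(k2[:,:2]-k.mean(0)[:2]).T)<.03); q=k2[m]; print('scene knob',len(q),q.mean(0),q.max(0))
m=(np.abs(k2[:,2]-.042)<.004)&(np.hypot(*(k2[:,:2]-b.mean(0)[:2]).T)<.02); q=k2[m]; print('scene btn',len(q),q.mean(0),(q.max(0)+q.min(0))/2)
E
```

```text
button [ 0.5245 -0.0856  0.0417]
knob [ 0.6248 -0.0125  0.1993]
barend [0.7262 0.0668 0.1593]
bottle [ 0.7588 -0.1216  0.1601]
tray [ 0.6632 -0.2082  0.0074]
spool [0.5449 0.1259 0.0601]
glue [0.3962 0.0428 0.1097]
foot [ 0.5672 -0.0345  0.0294]
mat [4.646e-01 2.295e-01 4.000e-04]
knobtop 136 [ 0.62083353 -0.01110023  0.19918698] [ 0.6208712  -0.01068807  0.19837178] [0.02421541 0.02324248 0.01051943]
button 128 [ 0.52519227 -0.08404295  0.04087751] [ 0.52393476 -0.08492748  0.04159986] [0.02899639 0.03403467 0.01110811]
foot 3349 ((624.2615966796875, -89.67933654785156), (219.76075744628906, 228.55938720703125), 37.057518005371094)
bar 1322 ((723.2211303710938, -37.9912109375), (169.8255157470703, 200.09259033203125), 37.399356842041016)
yaw 37.33167683339562 0.12028254281793395
scene knob 212 [ 0.6255566  -0.01702035  0.18811395] [ 6.34584489e-01 -4.70625007e-04  2.02519898e-01]
scene btn 80 [ 0.52718255 -0.08614242  0.04179428] [ 0.5268389  -0.08597843  0.04146572]
```

```bash
python3 -m handwheel '[0,0,0,0.05,-0.025,0,1, 0,0,0,0.1,-0.05,0.02,1, 0,0,0,0.15,-0.075,0.03,1, 0,0,0,0.2,-0.1,0.04,1, 0,0,0,0.25,-0.125,0.05,1, 0,0,0,0.3,-0.15,0.06,1, 0,0,0,0.35,-0.175,0.07,1, 0,0,0,0.4,-0.2,0.08,1, 0,0,0,0.43,-0.212,0.08,1, 0,0,0,0.43,-0.212,0.08,1]' 40; python3 - <<'E'
from h import *
s=ctrl.observe(); R=np.array(s['eef_rot']); p=np.array(s['eef_pos']); print(R.round(4),s['joints'],s['opening'])
for g in([.525,-.0845,.06],[.621,-.011,.17]): print(R.T@(np.array(g)-p))
E
```

```text
t: 1.35
eef_pos: [0.5254, -0.0824, 0.1163]
eef_rot: [[0.89, 0.456, -0.002], [0.456, -0.89, 0.001], [-0.001, -0.001, -1.0]]
contact_force: [-0.0, -0.6, 0.5]
opening: 0.0001
finger_force: 0.0
[[ 8.899e-01  4.562e-01 -1.700e-03]
 [ 4.562e-01 -8.899e-01  7.000e-04]
 [-1.200e-03 -1.400e-03 -1.000e+00]] [-2.81789448e-01  6.46615413e-02 -4.43892160e-02  1.46352830e+00
  2.08419118e-04  2.38609399e+00] 0.00014480055630058537
[-0.00129291  0.00175283  0.05631236]
[ 0.11753867 -0.0200105  -0.05379514]
```

```bash
python3 -m handwheel '[0,0,0,-0.001,0.001,0.03,1, 0,0,0,-0.001,0.001,0.06,1, 0,0,0,-0.001,0.001,0.07,1, 0,0,0,-0.001,0.001,0.075,1, 0,0,0,-0.001,0.001,0.078,1, 0,0,0,-0.001,0.001,0.081,1, 0,0,0,-0.001,0.001,0.083,1, 0,0,0,-0.001,0.001,0.083,1]'
```

```text
t: 2.35
eef_pos: [0.5248, -0.0858, 0.0346]
eef_rot: [[0.892, 0.453, 0.0], [0.453, -0.892, -0.0], [0.0, 0.0, -1.0]]
contact_force: [-1.1, -1.4, 0.2]
opening: 0.0001
finger_force: 0.0
```

```bash
python3 -m handwheel '[0,0,0,0,0,0.002,1, 0,0,0,0,0,0.002,1]'; python3 -m handwheel '[0,0,0,0,0,0.002,1, 0,0,0,0,0,0.002,1]'
```

```text
t: 2.6
eef_pos: [0.5245, -0.0857, 0.0322]
eef_rot: [[0.892, 0.453, -0.0], [0.453, -0.892, 0.0], [-0.0, -0.0, -1.0]]
contact_force: [-0.5, -0.4, 0.3]
opening: -0.0001
finger_force: 0.0
t: 2.85
eef_pos: [0.5244, -0.0857, 0.0301]
eef_rot: [[0.892, 0.453, -0.0], [0.453, -0.892, 0.0], [-0.0, -0.0, -1.0]]
contact_force: [0.4, -0.5, -0.0]
opening: -0.0
finger_force: 0.0
```

No contact force though the TCP is below the pressed height, so I need to look.

```bash
python3 - <<'E'
from h import *
f=grab('scene'); i=f['image'][120:280,150:350]; cv2.imwrite('pics/s1.png',cv2.resize(i,None,fx=4,fy=3.75,interpolation=cv2.INTER_CUBIC)[:,:,::-1])
E
```

```text
(no output)
```

View pics/s1.png

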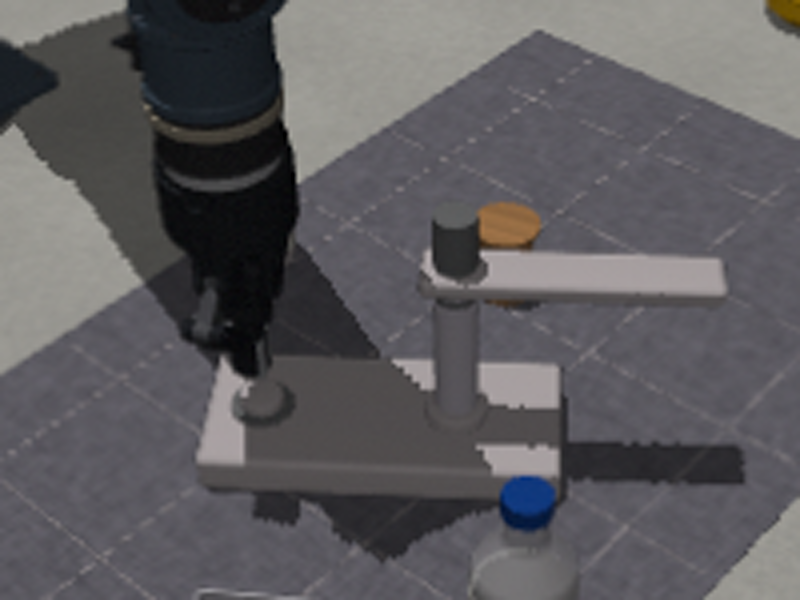

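The crop shows the fingertips at about (248,370), above or behind the button at (262,395) and not on it. I'll measure the offset.

```bash
python3 - <<'E'
from h import *
f=grab('scene'); P=cloud(f)
# tip pixel in full frame: 150+248/4, 120+370/3.75
for v in range(206,232,2): print(v,[tuple(P[v,u].round(3)) for u in (208,211,214)],[int(f['image'][v,u].mean()) for u in (208,211,214)])
T=np.array(f['T']);s=ctrl.observe();p=np.array(s['eef_pos']);
for q in(p,p+[0,0,.019],[.525,-.0845,.042],[.621,-.011,.2]):
    c=T[:3,:3].T@(np.array(q)-T[:3,3]); print(q,cv2.projectPoints(c[None],np.zeros(3),np.zeros(3),np.array(f['K']),np.array(f['D']))[0].ravel())
print(s['contact_force'],s['joint_torque'],s['opening'])
E
```

```text
206 [(np.float64(0.553), np.float64(-0.119), np.float64(0.149)), (np.float64(0.532), np.float64(-0.094), np.float64(0.117)), (np.float64(0.54), np.float64(-0.091), np.float64(0.12))] [26, 8, 7]
208 [(np.float64(0.553), np.float64(-0.12), np.float64(0.144)), (np.float64(0.538), np.float64(-0.099), np.float64(0.118)), (np.float64(0.539), np.float64(-0.092), np.float64(0.114))] [9, 9, 9]
210 [(np.float64(0.555), np.float64(-0.122), np.float64(0.141)), (np.float64(0.548), np.float64(-0.108), np.float64(0.126)), (np.float64(0.54), np.float64(-0.094), np.float64(0.109))] [9, 7, 18]
212 [(np.float64(0.555), np.float64(-0.123), np.float64(0.135)), (np.float64(0.549), np.float64(-0.11), np.float64(0.121)), (np.float64(0.535), np.float64(-0.09), np.float64(0.097))] [9, 9, 60]
214 [(np.float64(0.527), np.float64(-0.102), np.float64(0.094)), (np.float64(0.55), np.float64(-0.111), np.float64(0.116)), (np.float64(0.534), np.float64(-0.09), np.float64(0.089))] [16, 9, 46]
216 [(np.float64(0.526), np.float64(-0.102), np.float64(0.086)), (np.float64(0.532), np.float64(-0.098), np.float64(0.087)), (np
[... 1144 characters left out ...]
p.float64(-0.097), np.float64(0.04)), (np.float64(0.532), np.float64(-0.094), np.float64(0.042))] [103, 76, 82]
230 [(np.float64(0.521), np.float64(-0.105), np.float64(0.036)), (np.float64(0.527), np.float64(-0.1), np.float64(0.036)), (np.float64(0.532), np.float64(-0.095), np.float64(0.036))] [103, 56, 73]
[ 0.5245824  -0.08573911  0.03033416] [214.72969467 227.92593744]
[ 0.5245824  -0.08573911  0.04933416] [214.02113678 222.6795296 ]
[0.525, -0.0845, 0.042] [214.77536247 224.52082197]
[0.621, -0.011, 0.2] [263.56938559 176.66912579]
[ 0.21530701 -0.25662556 -0.55100855] [ 2.56158863e-03 -3.48849499e+01  3.12304974e+01  5.02245646e-03
  1.28926195e-04 -1.38513849e-05] 8.447923271921756e-05
```

The fingertips really stand near z≈0.06 while the reported TCP is 0.030. I'll keep descending in small steps until there is contact, and use that to calibrate the tip offset.

```bash
python3 -m handwheel '[0,0,0,0,0,0.004,1, 0,0,0,0,0,0.008,1, 0,0,0,0,0,0.008,1]';python3 -m handwheel '[0,0,0,0,0,0.004,1, 0,0,0,0,0,0.004,1]';python3 - <<'E'
from h import *
f=grab('scene'); P=cloud(f); i=f['image'][170:260,170:290]; cv2.imwrite('pics/s2.png',cv2.resize(i,None,fx=6,fy=6,interpolation=cv2.INTER_CUBIC)[:,:,::-1])
E
```

```text
t: 3.32
eef_pos: [0.5241, -0.0856, 0.0217]
eef_rot: [[0.892, 0.453, -0.001], [0.453, -0.892, 0.0], [-0.001, -0.001, -1.0]]
contact_force: [0.7, 0.5, -0.3]
opening: -0.0003
finger_force: 0.0
t: 3.58
eef_pos: [0.5243, -0.0857, 0.0179]
eef_rot: [[0.892, 0.453, -0.001], [0.453, -0.892, 0.0], [-0.001, -0.001, -1.0]]
contact_force: [-0.0, -0.1, 0.9]
opening: 0.0001
finger_force: 0.0
```

View pics/s2.png

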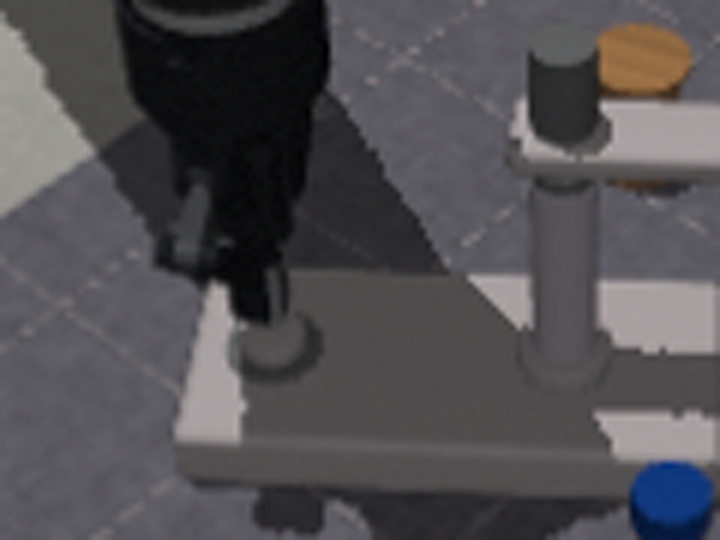

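The tips at (255,318) are a few mm above the button and its centre is at (275,342), so they sit slightly towards tool -x. I'll keep going down.

```bash
python3 -m handwheel '[0,0,0,0.003,0,0.001,1, 0,0,0,0.003,0,0.003,1, 0,0,0,0.003,0,0.003,1]';python3 -m handwheel '[0,0,0,0,0,0.003,1, 0,0,0,0,0,0.003,1]';python3 -m handwheel '[0,0,0,0,0,0.003,1, 0,0,0,0,0,0.003,1]'
```

```text
t: 4.0
eef_pos: [0.5272, -0.0843, 0.0152]
eef_rot: [[0.892, 0.453, -0.0], [0.453, -0.892, 0.0], [-0.0, -0.0, -1.0]]
contact_force: [-0.6, 0.0, 0.5]
opening: 0.0004
finger_force: 0.0
t: 4.25
eef_pos: [0.527, -0.0843, 0.012]
eef_rot: [[0.892, 0.453, -0.001], [0.453, -0.892, 0.0], [-0.001, -0.001, -1.0]]
contact_force: [-0.1, -0.3, 0.5]
opening: -0.0
finger_force: 0.0
t: 4.5
eef_pos: [0.527, -0.0843, 0.009]
eef_rot: [[0.892, 0.453, -0.001], [0.453, -0.892, 0.0], [-0.0, -0.0, -1.0]]
contact_force: [0.1, 0.2, -0.1]
opening: -0.0002
finger_force: 0.0
```

```bash
python3 - <<'E'
from h import *
f=grab('scene'); P=cloud(f); i=f['image'][170:260,170:290]; cv2.imwrite('pics/s3.png',cv2.resize(i,None,fx=6,fy=6,interpolation=cv2.INTER_CUBIC)[:,:,::-1])
for v in range(212,236): print(v,[(P[v,u]*1000).round().astype(int).tolist()+[int(f['image'][v,u].mean())] for u in (210,212,214,216,218)])
E
```

```text
212 [[526, -95, 95, 21], [529, -91, 94, 10], [542, -95, 105, 12], [549, -95, 109, 10], [535, -78, 87, 21]]
213 [[557, -119, 130, 28], [532, -93, 94, 8], [542, -96, 103, 12], [540, -89, 96, 10], [532, -76, 80, 44]]
214 [[557, -119, 127, 14], [537, -98, 98, 13], [540, -95, 97, 13], [543, -91, 96, 9], [533, -77, 79, 45]]
215 [[557, -120, 125, 11], [539, -100, 97, 13], [541, -96, 95, 12], [543, -92, 94, 12], [535, -79, 78, 25]]
216 [[557, -121, 122, 11], [553, -111, 112, 7], [547, -101, 100, 10], [543, -92, 90, 13], [534, -78, 73, 27]]
217 [[559, -122, 122, 10], [552, -111, 108, 9], [549, -103, 99, 11], [542, -92, 86, 32], [535, -80, 72, 28]]
218 [[559, -123, 119, 7], [553, -112, 106, 11], [548, -103, 95, 11], [536, -87, 75, 61], [537, -81, 71, 28]]
219 [[558, -122, 114, 9], [553, -113, 103, 10], [550, -105, 95, 11], [537, -88, 72, 61], [537, -82, 69, 30]]
220 [[559, -124, 113, 16], [554, -114, 102, 9], [550, -105, 91, 9], [536, -88, 68, 58], [538, -83, 66, 30]]
221 [[529, -101, 71, 28], [547, -109, 89, 12], [536, -94, 70, 13], [535, -88, 64, 47], [538, -83, 62, 34]]
222 [[528, -101, 66,
[... 769 characters left out ...]
 -96, 41, 83], [536, -91, 39, 82], [540, -88, 39, 73]]
230 [[522, -99, 33, 55], [528, -98, 36, 62], [533, -96, 37, 74], [536, -92, 36, 74], [540, -89, 37, 58]]
231 [[525, -102, 33, 53], [529, -99, 34, 46], [534, -96, 35, 51], [539, -94, 36, 52], [541, -90, 34, 46]]
232 [[528, -105, 34, 93], [532, -102, 34, 49], [535, -98, 33, 47], [539, -95, 33, 47], [542, -91, 33, 53]]
233 [[527, -104, 29, 147], [531, -102, 30, 59], [537, -100, 33, 57], [540, -96, 31, 56], [544, -93, 32, 66]]
234 [[531, -108, 31, 164], [534, -105, 31, 78], [538, -101, 31, 72], [541, -98, 30, 73], [546, -95, 31, 78]]
235 [[533, -110, 30, 164], [536, -106, 30, 78], [540, -103, 30, 78], [544, -101, 31, 78], [548, -98, 32, 78]]
```

View pics/s3.png

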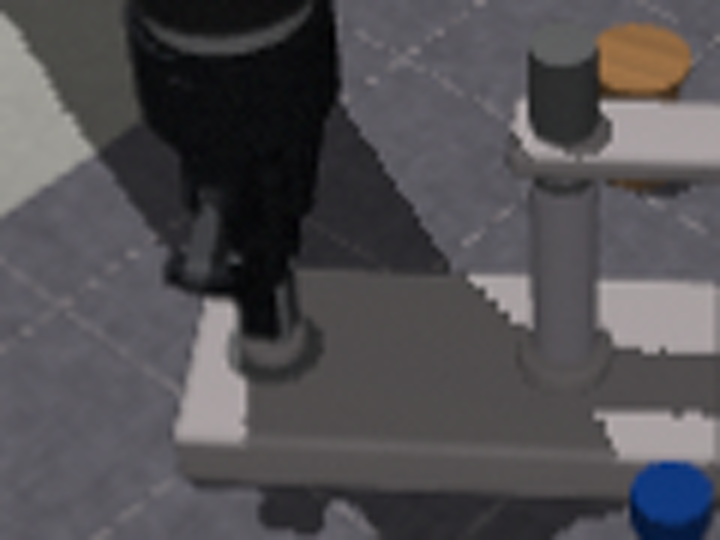

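The tips, at about (270,335), are over the button and a few mm above it. The tip height is the reported z plus about 0.035.

```bash
python3 -m handwheel '[0,0,0,0,0.002,0.003,1, 0,0,0,0,0.002,0.003,1]';python3 -m handwheel '[0,0,0,0,0,0.003,1, 0,0,0,0,0,0.003,1]';python3 -m handwheel '[0,0,0,0,0,0.002,1, 0,0,0,0,0,0.002,1]'
```

```text
t: 4.8
eef_pos: [0.5285, -0.0862, 0.0065]
eef_rot: [[0.892, 0.453, 0.0], [0.453, -0.892, 0.0], [0.0, 0.0, -1.0]]
contact_force: [-0.3, 0.4, 1.4]
opening: 0.0002
finger_force: 0.5
t: 5.05
eef_pos: [0.5285, -0.0862, 0.0035]
eef_rot: [[0.892, 0.453, 0.001], [0.453, -0.892, -0.0], [0.0, 0.0, -1.0]]
contact_force: [1.0, 0.3, 2.5]
opening: 0.0006
finger_force: 1.1
t: 5.3
eef_pos: [0.5285, -0.0862, 0.0014]
eef_rot: [[0.892, 0.453, 0.001], [0.453, -0.892, -0.0], [0.0, 0.0, -1.0]]
contact_force: [0.0, 0.7, 1.9]
opening: -0.0002
finger_force: 1.2
```

```bash
python3 -m handwheel '[0,0,0,0,0,0.002,1, 0,0,0,0,0,0.002,1]';python3 -m handwheel '[0,0,0,0,0,0.001,1, 0,0,0,0,0,0.001,1]'
```

```text
t: 5.55
eef_pos: [0.5285, -0.0862, 0.0002]
eef_rot: [[0.892, 0.453, 0.001], [0.453, -0.892, -0.0], [0.001, 0.001, -1.0]]
contact_force: [-0.8, 1.9, 6.3]
opening: -0.0001
finger_force: 2.9
t: 5.8
eef_pos: [0.5286, -0.0863, 0.0001]
eef_rot: [[0.892, 0.453, 0.001], [0.453, -0.892, -0.0], [0.001, 0.001, -1.0]]
contact_force: [-3.5, 1.1, 10.0]
opening: -0.0
finger_force: 5.0
```

The button bottomed at 10 N, which puts the true tip at about the reported z plus 0.034. Now I'll lift, open and move over the knob.

```bash
python3 -m handwheel '[0,0,0,0,0,-0.03,1, 0,0,0,0,0,-0.08,1, 0,0,0,0,0,-0.13,1, 0,0,0,0,0,-0.18,1, 0,0,0,0,0,-0.22,-1, 0,0,0,0,0,-0.22,-1, 0,0,0,0.04,-0.01,-0.22,-1, 0,0,0,0.08,-0.02,-0.22,-1, 0,0,0,0.117,-0.025,-0.22,-1, 0,0,0,0.117,-0.025,-0.22,-1]';python3 -m handwheel '[0,0,0,0,0,0,-1,0,0,0,0,0,0,-1]'; python3 - <<'E'
from h import *
f=grab('scene','s4.png'); np.save('s4.npy',cloud(f)); P=np.load('s4.npy').reshape(-1,3)
m=(np.hypot(*(P[:,:2]-[.525,-.0845]).T)<.009); q=P[m&(P[:,2]<.06)]; print('btn z',len(q),np.median(q[:,2]))
m=(np.hypot(*(P[:,:2]-[.621,-.011]).T)<.012)&(P[:,2]>.15)&(P[:,2]<.21); q=P[m]; print('knob',len(q),q.max(0),q.mean(0))
m=(np.hypot(*(P[:,:2]-[.621,-.011]).T)<.08)&(P[:,2]>.215)&(P[:,2]<.29); q=P[m]; q=q[q[:,2].argsort()]; print(len(q),q[:12].round(3))
t=grab('top','t4.png');P=cloud(t).reshape(-1,3)
m=(np.hypot(*(P[:,:2]-[.525,-.0845]).T)<.009); q=P[m&(P[:,2]<.06)]; print('btn z top',len(q),np.median(q[:,2]) if len(q) else 0)
E
```

```text
t: 7.05
eef_pos: [0.6216, -0.0095, 0.2143]
eef_rot: [[0.891, 0.455, -0.005], [0.455, -0.891, 0.0], [-0.004, -0.003, -1.0]]
contact_force: [-0.0, 0.4, -0.1]
opening: 0.0855
finger_force: 0.0
t: 7.3
eef_pos: [0.6205, -0.0117, 0.2183]
eef_rot: [[0.892, 0.452, -0.001], [0.452, -0.892, -0.0], [-0.001, -0.0, -1.0]]
contact_force: [-0.6, -0.0, -0.1]
opening: 0.0855
finger_force: 0.0
btn z 32 0.0345382283669195
knob 78 [ 0.63266802 -0.00099299  0.20247313] [ 0.62307572 -0.01256006  0.19452592]
148 [[ 0.646 -0.054  0.265]
 [ 0.647 -0.052  0.265]
 [ 0.644 -0.055  0.266]
 [ 0.6    0.026  0.267]
 [ 0.64  -0.056  0.267]
 [ 0.599  0.024  0.267]
 [ 0.602  0.027  0.267]
 [ 0.638 -0.059  0.267]
 [ 0.64  -0.058  0.268]
 [ 0.607  0.03   0.268]
 [ 0.637 -0.061  0.268]
 [ 0.652 -0.054  0.269]]
btn z top 0 0
```

View pics/s4.png

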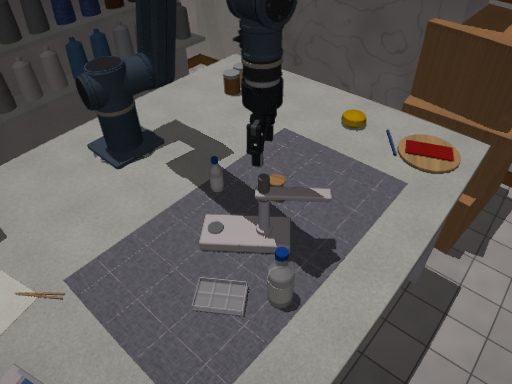

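The button is in (z 0.0345). The open tips straddle the knob axis, with their midpoint at (0.621,-0.015) and height 0.265, which agrees with the 34 mm offset. I'll descend 84 mm and grip.

```bash
python3 -m handwheel '[0,0,0,0,-0.002,0.03,-1, 0,0,0,0,-0.002,0.055,-1, 0,0,0,0,-0.002,0.075,-1, 0,0,0,0,-0.002,0.084,-1, 0,0,0,0,-0.002,0.084,-1, 0,0,0,0,-0.002,0.084,-1]' 40 && python3 -m handwheel '[0,0,0,0,0,0,1,0,0,0,0,0,0,1,0,0,0,0,0,0,1,0,0,0,0,0,0,1,0,0,0,0,0,0,1,0,0,0,0,0,0,1]' 40; python3 - <<'E'
from h import *
f=grab('scene'); i=f['image'][100:260,170:370]; cv2.imwrite('pics/s5.png',cv2.resize(i,None,fx=4,fy=3.75,interpolation=cv2.INTER_CUBIC)[:,:,::-1])
E
```

```text
t: 8.15
eef_pos: [0.621, -0.0094, 0.1358]
eef_rot: [[0.892, 0.453, 0.002], [0.453, -0.892, -0.0], [0.002, 0.001, -1.0]]
contact_force: [-0.6, -0.6, -0.4]
opening: 0.0855
finger_force: 0.0
t: 8.9
eef_pos: [0.6211, -0.0102, 0.135]
eef_rot: [[0.892, 0.452, 0.002], [0.452, -0.892, -0.002], [0.001, 0.002, -1.0]]
contact_force: [1.5, -3.9, 2.7]
opening: 0.0247
finger_force: 39.8
```

View pics/s5.png

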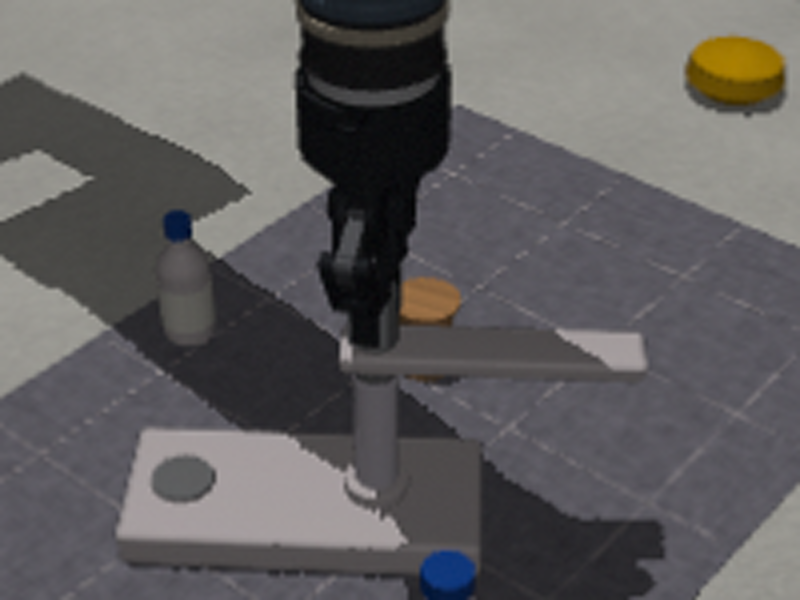

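The knob is gripped: the fingers close on it at about (365,320) with 40 N and an opening of 25 mm. The button at (183,478) is in. I'll pull up slowly.

```bash
python3 -m handwheel '[0,0,0,0,0,-0.003,1, 0,0,0,0,0,-0.008,1, 0,0,0,0,0,-0.014,1, 0,0,0,0,0,-0.02,1, 0,0,0,0,0,-0.025,1, 0,0,0,0,0,-0.03,1, 0,0,0,0,0,-0.03,1]'; python3 -m handwheel '[0,0,0,0,0,-0.005,1, 0,0,0,0,0,-0.011,1, 0,0,0,0,0,-0.017,1, 0,0,0,0,0,-0.023,1, 0,0,0,0,0,-0.028,1, 0,0,0,0,0,-0.032,1, 0,0,0,0,0,-0.035,1, 0,0,0,0,0,-0.035,1]'
```

```text
t: 9.82
eef_pos: [0.6208, -0.0101, 0.1632]
eef_rot: [[0.892, 0.452, -0.0], [0.452, -0.892, -0.001], [-0.001, 0.001, -1.0]]
contact_force: [4.7, -5.6, -2.3]
opening: 0.0252
finger_force: 39.5
t: 10.82
eef_pos: [0.6206, -0.0098, 0.1976]
eef_rot: [[0.892, 0.452, -0.001], [0.452, -0.892, -0.001], [-0.002, 0.0, -1.0]]
contact_force: [2.9, -3.9, -4.6]
opening: 0.025
finger_force: 39.5
```

```bash
python3 -m handwheel '[0,0,0,0,0,-0.003,1, 0,0,0,0,0,-0.006,1, 0,0,0,0,0,-0.009,1, 0,0,0,0,0,-0.011,1, 0,0,0,0,0,-0.011,1, 0,0,0,0,0,-0.011,1]'; python3 -m handwheel '[0,0,0,0,0,-0.004,1, 0,0,0,0,0,-0.008,1, 0,0,0,0,0,-0.012,1, 0,0,0,0,0,-0.017,1, 0,0,0,0,0,-0.022,1, 0,0,0,0,0,-0.026,1, 0,0,0,0,0,-0.03,1, 0,0,0,0,0,-0.03,1]'
```

```text
t: 11.58
eef_pos: [0.6201, -0.0093, 0.2082]
eef_rot: [[0.892, 0.453, -0.003], [0.453, -0.892, -0.0], [-0.002, -0.001, -1.0]]
contact_force: [3.6, -2.9, -7.0]
opening: 0.0249
finger_force: 39.7
t: 12.58
eef_pos: [0.6204, -0.0093, 0.2412]
eef_rot: [[0.892, 0.453, 0.001], [0.453, -0.892, -0.0], [0.001, 0.001, -1.0]]
contact_force: [3.1, -4.0, -4.9]
opening: 0.0244
finger_force: 40.0
```

```bash
python3 -m handwheel '[0,0,0,0,0,-0.004,1, 0,0,0,0,0,-0.008,1, 0,0,0,0,0,-0.012,1, 0,0,0,0,0,-0.016,1, 0,0,0,0,0,-0.02,1, 0,0,0,0,0,-0.024,1, 0,0,0,0,0,-0.027,1, 0,0,0,0,0,-0.027,1]'; python3 - <<'E'
from h import *
P=cloud(grab('scene')).reshape(-1,3)
m=(P[:,2]>.22)&(P[:,2]<.32)&(np.hypot(*(P[:,:2]-[.69,.042]).T)<.045); print('bar',m.sum(),np.percentile(P[m,2],[5,50,80,95]))
E
```

```text
t: 13.58
eef_pos: [0.6204, -0.0093, 0.268]
eef_rot: [[0.892, 0.453, 0.001], [0.453, -0.892, -0.0], [0.0, 0.001, -1.0]]
contact_force: [2.2, -3.7, -6.3]
opening: 0.0252
finger_force: 39.9
bar 611 [0.28304723 0.29287672 0.29374476 0.29462482]
```

The bar top is at 0.293, which is 133 mm up and matches the TCP travel, so the grip has not slipped. Now the last few mm.

```bash
python3 -m handwheel '[0,0,0,0,0,-0.002,1, 0,0,0,0,0,-0.004,1, 0,0,0,0,0,-0.005,1, 0,0,0,0,0,-0.005,1]';python3 -m handwheel '[0,0,0,0,0,-0.001,1, 0,0,0,0,0,-0.001,1,0,0,0,0,0,-0.001,1]'
```

```text
t: 14.12
eef_pos: [0.6203, -0.0092, 0.2724]
eef_rot: [[0.892, 0.453, -0.0], [0.453, -0.892, -0.0], [-0.0, 0.0, -1.0]]
contact_force: [1.3, -3.7, -8.1]
opening: 0.025
finger_force: 39.8
t: 14.5
eef_pos: [0.6203, -0.0092, 0.2734]
eef_rot: [[0.892, 0.453, -0.0], [0.453, -0.892, -0.0], [-0.0, 0.0, -1.0]]
contact_force: [1.0, -3.8, -8.4]
opening: 0.0249
finger_force: 39.8
```

```bash
python3 -m handwheel '[0,0,0,0,0,0,1,0,0,0,0,0,0,1,0,0,0,0,0,0,1,0,0,0,0,0,0,1]'; python3 - <<'E'
from h import *
P=cloud(grab('scene','s6.png')).reshape(-1,3)
m=(P[:,2]>.22)&(P[:,2]<.32)&(np.hypot(*(P[:,:2]-[.69,.042]).T)<.045); print('bar',m.sum(),np.percentile(P[m,2],[50,80,95]))
m=(np.hypot(*(P[:,:2]-[.525,-.0845]).T)<.009)&(P[:,2]<.06); print('btn',np.median(P[m,2]))
m=(np.hypot(*(P[:,:2]-[.565,-.05]).T)<.02)&(P[:,2]<.06); print('foot',np.median(P[m,2]))
E
```

```text
t: 15.0
eef_pos: [0.6203, -0.0092, 0.2734]
eef_rot: [[0.892, 0.453, -0.0], [0.453, -0.892, -0.0], [-0.0, -0.0, -1.0]]
contact_force: [1.1, -3.7, -8.6]
opening: 0.0249
finger_force: 39.8
bar 610 [0.29831937 0.29934129 0.29993512]
btn 0.03447988078526132
foot 0.030585182480961537
```

View pics/s6.png

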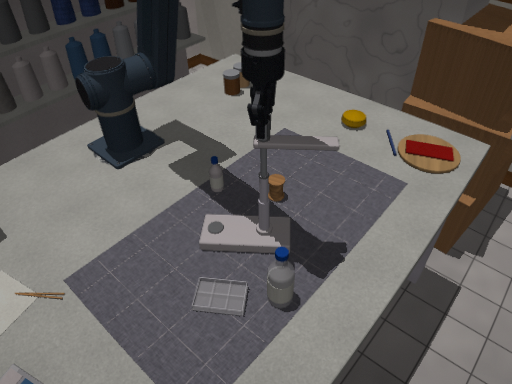

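The lamp is at full height with the bar top at 0.299 (pixel (295,143)). The foot is flat at 0.030 where it stood, and the tray, bottles and spool have not moved. Handing in.

```bash
python3 -c "
from station import ctrl
print(ctrl.close_job())"
```

```text
the job is handed in; nothing more can be done
None
```

The job is handed in, with no verdict returned: the button is fully in, the column is up about 138 of 140 mm with the knob still gripped at 40 N, the foot is flat where it stood, and the tray, bottles and spool look untouched.

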